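# Clamp the plate in the decorating jig

## Task

Two wooden decorating jigs stand on the bench, each with an open toggle clamp; one holds a decorated round clay plate, the other is empty. Push the red handle of the clamp at the plate down past centre until it rests on its stop, so that the rubber pad holds the plate, and then let go. Leave the clamp of the empty jig open.

Things in the scene. Friction and masses are not known exactly. Their poses are not given: they have to be found in the camera images.
- jig: Fixed plywood jig with the plate, 265 x 150 x 18 mm. Origin on the bench, z up; board from x = -90 to 175 mm. Nest (four pins) round x = 100 mm; the red handle points to the jig's -x, in its plane y = 0. Handle pivot at x = -32, z = 66 mm, axis along y. Steel bracket x = -58 to 18, 76 mm high; the open clamp arm rises over x = 0 to 95, up to 130 mm high.
- jig_handle (a joint): Handle angle of the plate's clamp, rad. 0: open, the handle slopes up from its pivot towards the jig's -x, 0.82 rad above level; the slope is 0.82 minus this value. Grows as it goes down. Friction holds it while open. Pad meets plate near 0.56, centre 0.80; let go before it, it springs back; beyond it, it snaps on to its stop at 0.95 (0.13 below level). About 5 N down on the grip does it.
- jig_grip (a point): Red grip of that handle: a round bar 22 mm thick, its axis 50 to 125 mm from the pivot along the handle, with round ends. This point lies on its axis, 90 mm from the pivot; 132 mm above the bench while open, 54 mm when shut.
- jig_pad: Black rubber pad of that clamp, 22 mm across, spring-mounted on the end of the clamp arm. Origin at the centre of its underside; when clamped it presses on the plate's top about 86 mm along the jig's +x, 33 mm above the bench.
- plate: The round clay plate, olive with dark, cream and rust rings, 120 mm across and 15 mm thick, 340 g, lying loose in the jig's nest. Origin at the centre of its underside, 18 mm above the bench, z up.
- spare_handle (a joint): The handle angle in rad of the identical clamp on the identical, empty jig; 0 is fully open, 0.95 shut. To be left open.
Not all that is in view belongs to the job. What is shaped like the plate but purple or turquoise is not meant.

How it is judged:
By the outcome, as a careful person would: the job done as asked, in the order asked, and still so for the second after the job is handed in, with the robot touching nothing.
It also fails if it takes over 32 s, if anything falls off the work surface, if the arm or the gripper's body presses on something with over 40 N, if the wrist force passes 120 N, or if a joint passes its speed limit or range.

## Robot

A 6-joint arm with a two-finger parallel gripper is mounted at the origin on the work surface. World frame = base frame: x ahead of the robot, y to its left, z up, the work surface at z = 0. Lengths are in m, angles in rad, forces in N, time in s.
With the tool pointing down it reaches from about 0.275 to 0.875 m from the base axis. Payload 12.5 kg.
Tool frame: the origin (TCP) lies at the very end of the fingers, on their centre line; the grasp point (between the pads) lies 19 mm behind it (ctrl.pinch_z is the distance from the TCP to the grasp point, in m); z points along the fingers, y is the line along which they close (so a half turn about z gives the same grasp; the last joint's range is limited). The gripper opens to 85 mm and grips with 20 to 120 N. Pads are 22 mm wide; open, the fingers measure 114 mm over their backs; the gripper's body (76 mm by 85 mm) begins 54 mm behind the grasp point. The pads swing forward as they close: fully open they stand 13 mm farther back than shut.
Start: joints at [1.166, 0.351, 1.652, -0, 1.139, -0.085], TCP at [0.173, 0.522, 0.231] pointing down, gripper open.
Joint ranges: [-2.75, 2.75], [-0.79, 2.1], [0.01, 2.65], [-1.57, 4.71], [0.07, 3.14], [-2.87, 2.87]. Speed limits (rad/s): [2.22, 2.22, 2.79, 3.14, 3.14, 3.14].

## Interface

Orientations are given as a unit quaternion [w, x, y, z].
In Python, from rig import ctrl gives the robot as it stands. The module is installed in compiled form; this text tells all that it offers.
- The arm moves only by the tool send_rows, never from a script. Its argument "motion" is a list that holds one entry, the list of rows, each a list of 7 numbers: the turn, a rotation vector about the world's x, y, z in degrees, then the shift along the world's x, y, z in cm, then the closure, from -1 (fully open) to 1 (shut). A call has 1 to 20 rows; each row is the pose to reach, as a shift and turn from the pose commanded when the call began; what a row does not reach only later rows make up. A row lasts 1/10 s, in which the tool goes at most 50 mm and 8.59 degrees, less where a joint would pass 70% of its speed; a pose out of reach is approached as far as the arm can. A call with a gripper value outside its range is refused whole. The fingers move at their own pace and stop on an object; the grip force is fixed at half the most. Time passes only in rows, so rows that repeat a pose let the fingers close. It gives the time, the measured TCP pose, the force, the opening and the grip force at its end, in the units of the state.
- ctrl.observe(): the state, without advancing time (a new reading comes with each control period).
- ctrl.capture(name): name is "scene" or "top" or "wrist"; returns (picture, depth): 480x640x3 uint8, red, green, blue; 480x640 float32, m along the optical axis (not along the pixel's ray), 0 where there is no reading.
- ctrl.camera_info(name): a dict with "vertical_fov" (degrees; the focal length in pixels is half the picture's height over the tangent of half this angle, whatever the lens; pixels are square), "cx", "cy" (the principal point, pixels), "extrinsics" (4x4, takes a point from camera to world coordinates). Camera axes: x right, y up, looking along -z (the intrinsics and any distortion apply to the point x, -y, -z); pixel columns grow to the right and rows downward; lengths in m; the calibration is good to about 2 mm. A picture is of the moment at which its call begins: read the wrist's pose just before it. camera_info takes no time and is no camera call; for the wrist camera it gives the pose at the moment of the call.
- ctrl.sign_off(): hands the job in; it is judged then, once.
Trained networks look in the newest picture that a camera, given by its name, has taken for a name from the list of things; names that differ only in an ending like _2 or _b are one class to them, and where a whole thing is asked for, a point or a joint stands for the part that bears it (a point fixed in the world has none). Each returns a list of dicts, best first, with "conf" (0 to 1); they miss things now and then, are a little off and sometimes report something else, mostly with a low value. They report only what shows in the picture. A call takes as long as a camera call. They do not tell look-alikes from the thing itself.
- ctrl.find_in(thing, camera): "position" ([column, row] in pixels, amid what is visible of it).
- ctrl.mark_of(thing, camera): "position" ([column, row] in pixels: a listed point, or the origin of a listed thing).
The state is a dict: "time_s": time; "joints": joint angles; "qd": joint speeds; "tau": joint torques, N m; "eef_pos": TCP position; "eef_rot": TCP orientation; "force": force on the tool from outside, world axes, zero at the start; "ft_torque": the same for the moment, N m; "gripper_width": opening from 0.0 (shut) to 1.0 (fully open); "finger_force": force on a finger pad.
Only numpy, scipy, OpenCV 4.12 (cv2) and the standard library are available. Lean on these libraries where they do the work, as an engineer would, in place of code of your own. Each camera call takes 0.05 s, during which the arm holds its last target. There are 200 camera calls.

## Working session

There is one attempt and no reset: what is moved stays moved. The work goes in short steps, Python scripts to look and compute and a tool call to move; the robot and the scene stay as the last step left them, time stands still between calls to the robot, and variables do not carry over. Pictures are saved under pics/ and viewed, at most 10 in all, crops included, and the job is handed in when it is done.

Besides the shell and the picture viewer there is one more tool, called as name(argument=value, ...), one argument or row to a line, values as JSON. send_rows: Moves the arm, as the interface text tells. Its arguments: {"type":"object","properties":{"motion":{"type":"array"}},"required":["motion"]}

```bash
mkdir -p pics; cat > h.py <<'E'
import numpy as np,cv2
from rig import ctrl
def look(cam,name):
    im,d=ctrl.capture(cam); cv2.imwrite(f'pics/{name}.png',im[:,:,::-1]); np.save(f'pics/{name}.npy',d); return im,d
def world(cam,u,v,d):
    i=ctrl.camera_info(cam); f=240/np.tan(np.radians(i['vertical_fov'])/2)
    p=np.array([(u-i['cx'])/f*d,-(v-i['cy'])/f*d,-d,1]); return (np.array(i['extrinsics'])@p)[:3]
E
python3 - <<'E'
from h import *
for c in('scene','top'):
    im,d=look(c,c+'1'); i=ctrl.camera_info(c); print(c,{k:v for k,v in i.items() if k!='extrinsics'}, np.round(i['extrinsics'],3).tolist())
    for t in('jig','jig_grip','jig_pad','plate'):
        for r in ctrl.mark_of(t,c)[:4]:
            u,v=r['position']; z=d[int(v),int(u)]; print(t,np.round([u,v,r['conf']],2),np.round(world(c,u,v,z),3))
print(ctrl.observe())
E
```

```text
scene {'vertical_fov': 45.8025888867447, 'cx': 313.8045263151952, 'cy': 245.38432069496636} [[-0.816, -0.317, 0.484, 1.055], [0.578, -0.466, 0.67, 0.573], [0.013, 0.826, 0.563, 0.605], [0.0, 0.0, 0.0, 1.0]]
jig [289.1  238.7    0.71] [ 0.575 -0.171  0.016]
jig_grip [334.5  163.7    0.74] [ 0.461 -0.187  0.133]
jig_pad [255.1  207.7    0.68] [ 0.639 -0.18   0.1  ]
plate [278.1  316.5    0.94] [ 0.707 -0.001  0.014]
plate [244.9  248.5    0.93] [ 0.67  -0.169  0.032]
plate [155.7  284.     0.73] [ 0.832 -0.185  0.014]
top {'vertical_fov': 46.70865056111795, 'cx': 314.7177091283918, 'cy': 243.4866670381696} [[0.02, 0.983, -0.184, 0.469], [-0.999, 0.025, 0.023, 0.003], [0.027, 0.183, 0.983, 1.102], [0.0, 0.0, 0.0, 1.0]]
jig [396.3 306.6   0.9] [ 0.548 -0.177  0.057]
jig_grip [411.5  352.8    0.83] [ 0.463 -0.188  0.141]
jig_pad [404.7  259.6    0.52] [ 0.629 -0.184  0.111]
plate [397.   253.4    0.96] [ 0.653 -0.183  0.034]
plate [308.1  232.4    0.67] [ 0.694 -0.009  0.017]
plate [396.5  174.9    0.67] [ 0.818 -0.186  0.02 ]
{'time_s': 0.5, 'joints': array([ 1.16639600e+00,  3.50740273e-01,  1.65185539e+00,  1.03879709e-06,
        1.13910487e+00, -8.46021071e-02]), 'qd': array([-0.00168247, -0.00018461, -0.00092789, -0.00036279, -0.00010732,
       -0.00239854]), 'tau': array([-4.67362643e-04, -5.05733228e+01, -2.91484129e+01, -7.90294303e-05,
        1.05222549e-03,  1.03466004e-06]), 'eef_pos': array([0.17286575, 0.5220822 , 0.23124641]), 'eef_rot': array([-1.35156705e-05,  1.59218820e-01,  9.87243316e-01, -5.22238501e-05]), 'force': array([ 0.84133809, -0.47806481,  0.73008528]), 'ft_torque': array([-0.00736134, -0.02437357,  0.00036757]), 'finger_force': 0.0, 'gripper_width': 0.9992014193394558}
```

View pics/scene1.png

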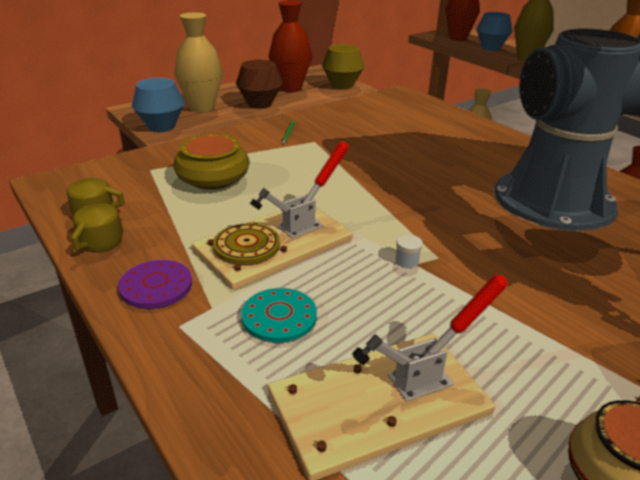

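View pics/top1.png

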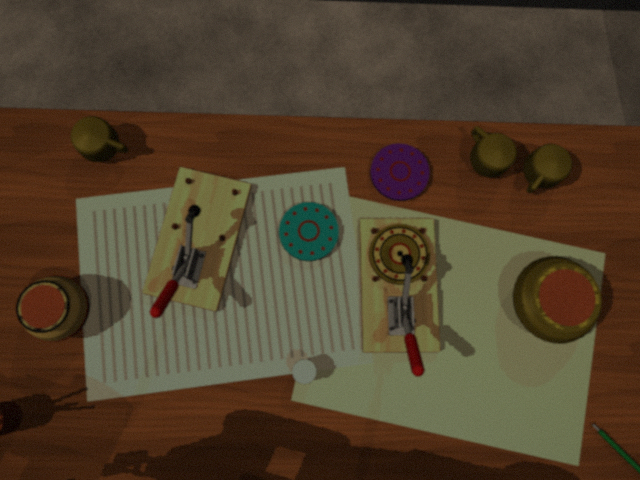

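```bash
python3 - <<'E'
from h import *
C=[]
for c in('scene','top'):
    im=cv2.imread(f'pics/{c}1.png'); d=np.load(f'pics/{c}1.npy')
    v,u=np.nonzero(d>0); i=ctrl.camera_info(c); f=240/np.tan(np.radians(i['vertical_fov'])/2)
    z=d[v,u]; P=np.c_[(u-i['cx'])/f*z,-(v-i['cy'])/f*z,-z,np.ones_like(z)]@np.array(i['extrinsics']).T
    P=P[:,:3]; b,g,r=im[v,u].astype(int).T
    near=(np.abs(P[:,0]-.463)<.1)&(np.abs(P[:,1]+.188)<.06)&(P[:,2]>.07)&(P[:,2]<.2)
    R=P[near&(r>110)&(g<60)&(b<60)]; m=R.mean(0); w=np.linalg.svd(R-m,full_matrices=False)[2][0]
    print(c,'red',len(R),m.round(4),w.round(3),R.min(0).round(3),R.max(0).round(3))
    B=P[(np.abs(P[:,0]-.58)<.2)&(np.abs(P[:,1]+.18)<.1)&(P[:,2]>.011)&(P[:,2]<.04)]
    q=cv2.minAreaRect((B[:,:2]*1000).astype(np.float32)); print('board',len(B),q)
i=cv2.imread('pics/scene1.png')[130:300,180:380]; cv2.imwrite('pics/crop.png',cv2.resize(i,None,fx=3,fy=3))
for c,h in(('scene',.018),('top',.018)):
    ctrl.capture(c)
    for t in('plate','jig'):
        for r in ctrl.mark_of(t,c)[:3]:
            o=world(c,*r['position'],0.); q=world(c,*r['position'],1.); hh=h if t=='plate' else 0
            print(c,t,(o+(q-o)*(hh-o[2])/(q[2]-o[2])).round(3))
E
```

```text
scene red 490 [ 0.4659 -0.1891  0.1364] [ 0.693  0.044 -0.72 ] [ 0.429 -0.203  0.099] [ 0.502 -0.181  0.17 ]
board 6302 ((622.7135009765625, -190.3381805419922), (315.47637939453125, 154.80633544921875), 1.732934594154358)
top red 10 [ 0.4341 -0.1918  0.1681] [-0.376  0.807 -0.455] [ 0.431 -0.197  0.165] [ 0.436 -0.189  0.171]
board 9173 ((622.2250366210938, -189.06900024414062), (316.6563415527344, 150.7788543701172), 1.6244614124298096)
scene plate [ 0.837 -0.172  0.018]
scene plate [0.71  0.003 0.018]
scene jig [ 0.553 -0.2    0.   ]
top plate [ 0.822 -0.191  0.018]
top plate [ 0.699 -0.014  0.018]
top plate [ 0.652 -0.187  0.018]
top jig [ 0.555 -0.19   0.   ]
```

View pics/crop.png

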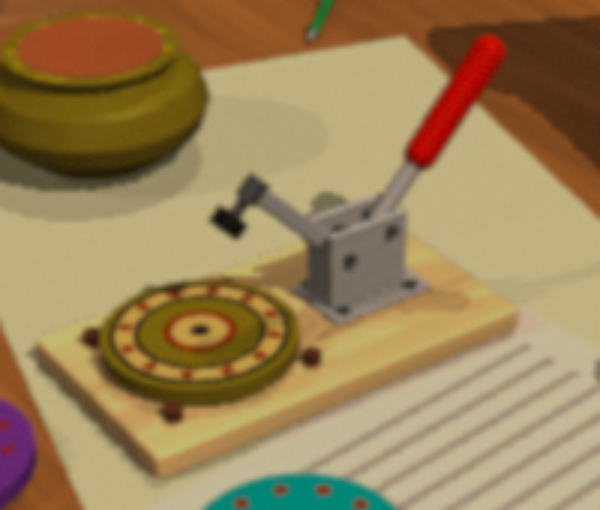

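Possible red handles: the plate jig's at scene (334,163) / top (411,353), and the spare's at scene (480,303) / top (165,297). The crop shows the olive ringed plate in the jig whose grip is at scene (334,163), so I choose that one. The purple disc (155,284) and the turquoise disc (279,314) lie loose.

send_rows(
  motion=[
    [[0, 0, 5, 7.4, -17.8, 0, 1], [0, 0, 10, 14.8, -35.6, 0, 1], [0, 0, 15, 22.3, -53.5, 0, 1], [0, 0, 20.8, 29.7, -71.3, 0, 1], [0, 0, 20.8, 29.7, -71.3, 0, 1], [0, 0, 20.8, 29.7, -71.3, 0, 1], [0, 0, 20.8, 29.7, -71.3, 0, 1], [0, 0, 20.8, 29.7, -71.3, 0, 1], [0, 0, 20.8, 29.7, -71.3, 0, 1], [0, 0, 20.8, 29.7, -71.3, 0, 1], [0, 0, 20.8, 29.7, -71.3, 0, 1], [0, 0, 20.8, 29.7, -71.3, 0, 1], [0, 0, 20.8, 29.7, -71.3, 0, 1], [0, 0, 20.8, 29.7, -71.3, 0, 1], [0, 0, 20.8, 29.7, -71.3, 0, 1], [0, 0, 20.8, 29.7, -71.3, 0, 1], [0, 0, 20.8, 29.7, -71.3, 0, 1], [0, 0, 20.8, 29.7, -71.3, 0, 1], [0, 0, 20.8, 29.7, -71.3, 0, 1], [0, 0, 20.8, 29.7, -71.3, 0, 1]],
  ],
)

```text
time_s: 2.8
eef_pos: [0.4697, -0.1899, 0.2315]
eef_rot: [0.0, -0.022, 1.0, 0.0]
force: [-0.5, 1.1, -0.5]
gripper_width: -0.001
finger_force: 0.0
```

```bash
python3 - <<'E'
from h import *
im,d=look('wrist','w1'); i=ctrl.camera_info('wrist'); f=240/np.tan(np.radians(i['vertical_fov'])/2)
v,u=np.nonzero(d>0); z=d[v,u]; P=(np.c_[(u-i['cx'])/f*z,-(v-i['cy'])/f*z,-z,np.ones_like(z)]@np.array(i['extrinsics']).T)[:,:3]
r,g,b=im[v,u].astype(int).T
R=P[(r>80)&(g<r*.4)&(b<r*.4)&(P[:,2]>.08)&(P[:,2]<.2)]
print(len(R)); 
for a in np.arange(.42,.52,.01):
    q=R[np.abs(R[:,0]-a)<.005]
    if len(q): print(round(a,2),len(q),q[:,1].min().round(4),q[:,1].max().round(4),q[:,2].max().round(4))
E
```

```text
2065
0.43 377 -0.2052 -0.1861 0.1691
0.44 473 -0.2057 -0.1853 0.1702
0.45 324 -0.2054 -0.1851 0.1658
0.46 274 -0.2049 -0.1848 0.1553
0.47 229 -0.2047 -0.1847 0.1439
0.48 202 -0.2044 -0.184 0.1333
0.49 162 -0.2037 -0.1845 0.1227
0.5 24 -0.2012 -0.1874 0.1121
```

View pics/w1.png

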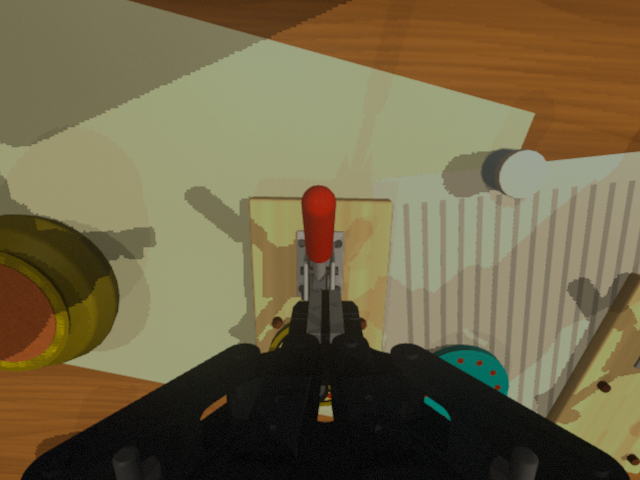

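The wrist view shows the red bar (318,225) in line with the tool, its centre about 5 mm to the -y side. I shift over it and press along its arc.

send_rows(
  motion=[
    [[0, 0, 0, 0.4, -0.5, -3, 1], [0, 0, 0, 0.4, -0.5, -6, 1], [0, 0, 0, 0.4, -0.5, -7.5, 1], [0, 0, 0, 0.4, -0.5, -8, 1], [0, 0, 0, 0.2, -0.5, -8.4, 1], [0, 0, 0, -0.1, -0.5, -8.9, 1], [0, 0, 0, -0.6, -0.5, -9.4, 1], [0, 0, 0, -1.2, -0.55, -10, 1], [0, 0, 0, -1.6, -0.55, -10.6, 1], [0, 0, 0, -2, -0.6, -11.1, 1], [0, 0, 0, -2.4, -0.6, -11.6, 1], [0, 0, 0, -2.4, -0.6, -11.6, 1]],
  ],
)

```text
time_s: 4.05
eef_pos: [0.4451, -0.1967, 0.1146]
eef_rot: [-0.001, -0.021, 1.0, 0.0]
force: [0.2, 0.1, 1.2]
gripper_width: -0.002
finger_force: 0.0
```

```bash
python3 - <<'E'
from h import *
look('scene','s2'); o=ctrl.observe(); print(o['eef_pos'],o['force'])
i=cv2.imread('pics/s2.png')[90:300,180:430]; cv2.imwrite('pics/crop2.png',cv2.resize(i,None,fx=2.5,fy=2.5))
E
```

```text
[ 0.44552401 -0.1968534   0.11498037] [ 0.34363244  0.13667918 -1.26352476]
```

View pics/crop2.png

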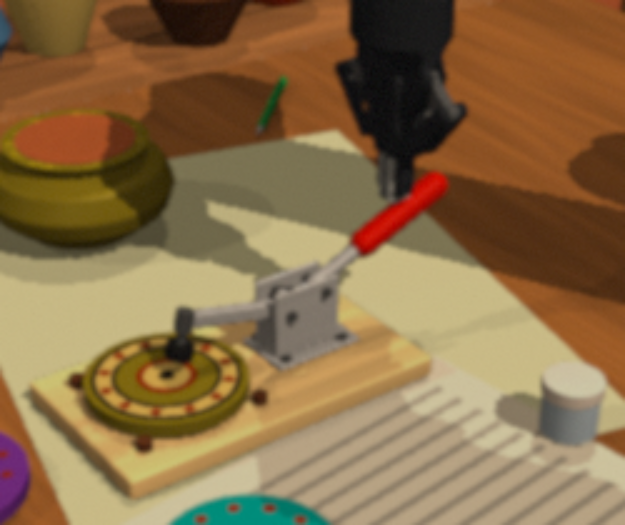

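The handle is moving down under the fingertips, at grip (400,210) in the crop, and the pad is nearing the plate. I press on past centre.

send_rows(
  motion=[
    [[0, 0, 0, -0.3, 0, -0.6, 1], [0, 0, 0, -0.6, 0, -1.2, 1], [0, 0, 0, -0.8, 0, -1.8, 1], [0, 0, 0, -1, 0, -2.4, 1], [0, 0, 0, -1.1, 0, -2.9, 1], [0, 0, 0, -1.2, 0, -3.4, 1], [0, 0, 0, -1.3, 0, -3.8, 1], [0, 0, 0, -1.3, 0, -4.2, 1], [0, 0, 0, -1.3, 0, -4.5, 1], [0, 0, 0, -1.3, 0, -4.7, 1], [0, 0, 0, -1.3, 0, -4.7, 1], [0, 0, 0, -1.3, 0, -4.7, 1]],
  ],
)

```text
time_s: 5.3
eef_pos: [0.4329, -0.1969, 0.0683]
eef_rot: [0.0, -0.022, 1.0, 0.0]
force: [0.5, -0.6, 0.1]
gripper_width: -0.005
finger_force: 0.0
```

Force is near zero, so the handle has snapped away from the fingers. I retreat upward and check.

send_rows(
  motion=[
    [[0, 0, 0, 0, 0, 3, 1], [0, 0, 0, 0, 0, 7, 1], [0, 0, 0, 0, 0, 12, 1], [0, 0, 0, -4, 6, 15, 1], [0, 0, 0, -6, 12, 16, 1], [0, 0, 0, -8, 18, 16, 1], [0, 0, 0, -8, 18, 16, 1], [0, 0, 0, -8, 18, 16, 1], [0, 0, 0, -8, 18, 16, 1], [0, 0, 0, -8, 18, 16, 1]],
  ],
)

```text
time_s: 6.3
eef_pos: [0.3534, -0.0175, 0.2284]
eef_rot: [0.0, -0.022, 1.0, -0.0]
force: [0.7, 0.6, 0.1]
gripper_width: 0.004
finger_force: 0.0
```

```bash
python3 - <<'E'
from h import *
im,d=look('scene','s3'); print(ctrl.observe()['eef_pos'])
for t in('jig_grip','jig_pad','plate'):
    for r in ctrl.mark_of(t,'scene')[:3]:
        u,v=r['position']; print(t,u,v,r['conf'],world('scene',u,v,d[int(v),int(u)]).round(3))
E
```

```text
[ 0.35334021 -0.01773052  0.2282569 ]
jig_pad 255.0 237.0 0.5 [ 0.642 -0.18   0.04 ]
plate 246.6 244.6 0.88 [ 0.662 -0.176  0.033]
plate 278.7 319.6 0.7 [0.711 0.008 0.016]
plate 157.3 282.7 0.64 [ 0.829 -0.185  0.015]
```

View pics/s3.png

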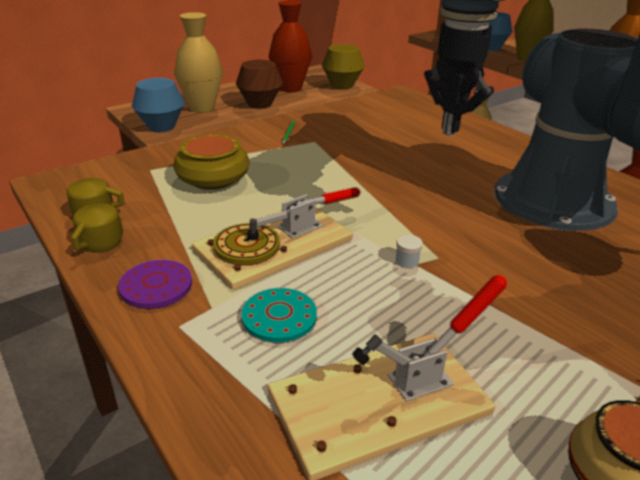

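The handle is down at (340,197), the pad is on the plate at (253,235), and the spare clamp is still open at (480,303). I check the handle's height before handing in.

```bash
python3 - <<'E'
from h import *
im=cv2.imread('pics/s3.png').astype(int); d=np.load('pics/s3.npy')
P=np.array([world('scene',u,v,d[v,u]) for v in range(180,215) for u in range(315,365) if im[v,u,2]>90 and im[v,u,1]<60 and d[v,u]>0])
P=P[(P[:,2]>.03)&(P[:,2]<.12)&(abs(P[:,1]+.195)<.03)]
print(len(P),P.min(0).round(3),P.max(0).round(3)); k=np.polyfit(P[:,0],P[:,2],1); print('slope',k[0])
for a in np.arange(.40,.49,.01):
    q=P[abs(P[:,0]-a)<.005]; len(q) and print(a.round(2),q[:,2].max().round(4))
E
```

```text
305 [ 0.396 -0.198  0.047] [ 0.483 -0.182  0.071]
slope 0.09197967491727936
0.4 0.061
0.41 0.0628
0.42 0.0641
0.43 0.0649
0.44 0.0672
0.45 0.0681
0.46 0.0687
0.47 0.0703
0.48 0.0708
```

The bar slopes about 0.13 below level, with its top at 65 mm at the grip point, so it rests on its stop.

```bash
python3 -c "
from rig import ctrl
print(ctrl.sign_off())"
```

```text
the job is handed in; nothing more can be done
None
```

The clamp at the plate is shut on its stop with the pad on the plate, the spare clamp is still open, the arm is clear, and the job was handed in at about 6.4 s.

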